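# Crank the blue crumb mill through its heavy spot

## Task

Before the bakery closes, clear the blue crumb mill: take its yellow knob and crank it clockwise (seen from above) over the heavy spot twice, then park the knob over the white mark on the lid and let go. Crank at a steady, unhurried pace and keep it in hand, so that it neither kicks back nor races ahead at the heavy spot. Do not turn the cream mill's crank.

Things in the scene. Friction and masses are not known exactly. Their poses are not given: they have to be found in the camera images.
- blue_mill: The mill to crank: blue box, 140 mm square, fixed, with a 156 mm square blue lid, top 174 mm above the counter. Origin: on the counter under the crank's upright axis; -x points to the drawer and the white mark (26 mm wide) at the lid's edge. The steel crank arm lies 187 to 194 mm up (hub 26 mm wide, nut to 202 mm); only the knob is higher.
- blue_grip (a point): Grip point on the axis of the blue mill's yellow knob, 225 mm above the counter, 75 mm from the crank's axis. Upright round knob, 28 mm across, from 197 to 249 mm above the counter. It spins freely on its pin, so a gripper holding it can keep its heading while going round.
- blue_crank (a joint): Crank angle, rad, growing clockwise from above, not wrapped. 0: knob over the white mark; starts at -0.6 to 0.6; stops at -1.5 and 19. A spring inside loads up until the knob is opposite the mark (pi, 3 pi: the heavy spot; up to 9 N at the knob), then pushes it on as hard. Over it twice and back at the mark is 4 pi = 12.57. Friction holds the crank near the mark; elsewhere it runs away if let go.
- cream_crank (a joint): Angle of the crank of the other mill, the same but cream with a black knob; not to be turned. Rad, growing clockwise.

How it is judged:
By the outcome, as a careful person would: the job done as asked, in the order asked, and still so for the second after the job is handed in, with the robot touching nothing.
It also fails if it takes over 61 s, if anything falls off the work surface, if the arm or the gripper's body presses on something with over 40 N, if the wrist force passes 120 N, or if a joint passes its speed limit or range.

## Robot

A 6-joint arm with a two-finger parallel gripper is mounted at the origin on the work surface. World frame = base frame: x ahead of the robot, y to its left, z up, the work surface at z = 0. Lengths are in mm, angles in rad, forces in N, time in s.
With the tool pointing down it reaches from about 275 to 1000 mm from the base axis. Payload 8.4 kg.
Tool frame: the origin (TCP) lies midway between the tips of the shut fingers; the grasp point (between the pads) lies r.grasp_offset behind it (r.grasp_offset is the distance from the TCP to the grasp point, in mm); z points along the fingers, y is the direction in which the jaws open and shut (so a half turn about z gives the same grasp; the last joint's range is limited). The gripper opens to 85 mm and grips with 20 to 120 N. Pads are 22 mm wide; open, the fingers measure 114 mm over their backs; the gripper's body (76 mm by 85 mm) begins 54 mm behind the grasp point. The pads swing forward as they close: fully open they stand 13 mm farther back than shut.
Start: joints at [1.306, 0.353, 1.633, -0, 1.155, -0.002], TCP at [162.364, 603.544, 231.281] pointing down, gripper open.
Joint ranges: [-2.63, 2.63], [-0.92, 2.1], [0.06, 2.66], [-1.3, 4.44], [0, 2.69], [-3.02, 3.02]. Speed limits (rad/s): [2.22, 2.22, 2.79, 3.14, 3.14, 3.14].

## Interface

Orientations are given as [roll, pitch, yaw] about the fixed x, y, z axes, in that order (R = Rz(yaw) Ry(pitch) Rx(roll)).
In Python, from rig import r gives the robot as it stands.
- The arm moves only by the tool jog_arm, never from a script. Its argument "series" is a list that holds one entry, the list of rows, each a list of 7 numbers: the shift along the tool's x, y, z in cm, then the turn, a rotation vector about the tool's x, y, z in degrees, then the finger opening in cm, from 0 to 8.54. A call has 1 to 5 rows; each row is the pose to reach, as a shift and turn from the pose commanded when the call began, along the tool's axes at that moment; what a row does not reach only later rows make up. A row lasts 1/8 s, in which the tool goes at most 62.5 mm and 10.7 degrees, less where a joint would pass 70% of its speed; a pose out of reach is approached as far as the arm can. A call with a gripper value outside its range is refused whole. The fingers move at their own pace and stop on an object; "newtons" is the grip in N (left out, the last holds). Time passes only in rows, so rows that repeat a pose let the fingers close. It gives the time, the measured TCP pose, the force and the opening at its end, in the units of the state.
- r.sense(): the state, without advancing time (a new reading comes with each control period).
- r.grab_frame(name): name is "scene" or "side" or "wrist"; returns the picture (384x512x3 uint8, red, green, blue); there is no depth.
- r.calibration(name): a dict with "mtx" (3x3 intrinsics, pixels), "origin" and "attitude" of the camera in the world; the wrist camera has in their place "T_tool_cam" (4x4, takes a point from camera to tool coordinates, whose origin is the TCP and whose axes are the flange's). Camera axes: x right, y down, z forward; pixel columns grow to the right and rows downward; lengths in mm; the calibration is good to about 2 mm. A picture is of the moment at which its call begins: read the wrist's pose just before it. calibration takes no time and is no camera call.
- r.sign_off(): hands the job in, once; it reports no verdict.
The state is a dict: "clock": time; "qpos": joint angles; "qvel": joint speeds; "joint_efforts": joint torques, N m; "eef_pos": TCP position; "tcp_rot": TCP orientation; "contact_force": force on the tool from outside, world axes, zero at the start; "wrist_torque": the same for the moment, N m; "opening": opening from 0.0 (shut) to 1.0 (fully open).
Only numpy, scipy, OpenCV 4.12 (cv2) and the standard library are available. Lean on these libraries where they do the work, as an engineer would, in place of code of your own. Each camera call takes 0.05 s, during which the arm holds its last target.

## Working session

There is one attempt and no reset: what is moved stays moved. The work goes in short steps, Python scripts to look and compute and a tool call to move; the robot and the scene stay as the last step left them, time stands still between calls to the robot, and variables do not carry over. Pictures are saved under pics/ and viewed, and the job is handed in when it is done.

Besides the shell and the picture viewer there is one more tool, called by a JSON object that holds its "name" and its "arguments", one argument or row to a line. jog_arm: Moves the arm, as the interface text tells. Its arguments: {"type":"object","properties":{"series":{"type":"array","items":{"type":"array","items":{"type":"array","items":{"type":"number"}}}},"newtons":{"type":"number"}},"required":["series"]}

```bash
mkdir -p pics; ls; python3 - <<'E'
from rig import r
import cv2,numpy as np
s=r.sense();print(s, r.grasp_offset)
for n in ["scene","side","wrist"]:
    print(n,r.calibration(n))
for n in ["scene","side"]:
    im=r.grab_frame(n);cv2.imwrite(f"pics/{n}0.png",im[...,::-1])
E
```

```text
pics
{'clock': 0.0, 'qpos': array([ 1.30557493e+00,  3.53671011e-01,  1.63415472e+00, -2.98471401e-05,
        1.15521215e+00, -2.37760064e-03]), 'qvel': array([ 1.34285802e-03, -9.29962927e-04, -8.19715810e-06,  1.81825157e-03,
       -1.05743152e-03,  7.34837137e-04]), 'joint_efforts': array([ 5.81016120e-04, -6.05258131e+01, -3.42063439e+01,  6.94703772e-05,
        9.51899390e-03,  7.01110253e-05]), 'eef_pos': array([162.25833026, 603.05874798, 230.53860599]), 'tcp_rot': array([-3.14014737e+00,  2.38528899e-05,  2.87876094e+00]), 'contact_force': array([ 0.31308601, -0.04285155,  0.48576106]), 'wrist_torque': array([-0.00672818, -0.01329047, -0.01781773]), 'opening': 0.998765232380502} 18.700000000000003
scene {'mtx': array([[386.5123296 ,   0.        , 254.97796808],
       [  0.        , 386.5123296 , 197.26671926],
       [  0.        ,   0.        ,   1.        ]]), 'origin': array([ 711.39715053, -191.8535951 ,  914.95954447]), 'attitude': array([-2.80521316, -0.0036894 ,  0.92999712])}
side {'mtx': array([[378.68876172,   0.        , 259.39260657],
       [  0.        , 378.68876172, 193.24346418],
       [  0.        ,   0.        ,   1.        ]]), 'origin': array([615.59685733, 223.13695432, 917.11395283]), 'attitude': array([-2.80523255,  0.00547267,  2.77627101])}
wrist {'mtx': array([[308.86788979,   0.        , 261.05229677],
       [  0.        , 308.86788979, 189.295979  ],
       [  0.        ,   0.        ,   1.        ]]), 'T_tool_cam': array([[-4.39270982e-04, -9.52983350e-01, -3.03022346e-01,
         7.72177062e+01],
       [ 9.99999620e-01, -1.90307922e-04, -8.51127110e-04,
        -2.92910866e-02],
       [ 7.53442411e-04, -3.03022604e-01,  9.52983071e-01,
        -1.42397889e+02],
       [ 0.00000000e+00,  0.00000000e+00,  0.00000000e+00,
         1.00000000e+00]])}
```

View pics/scene0.png

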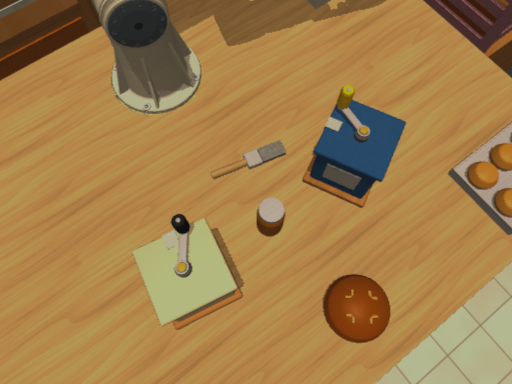

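View pics/side0.png

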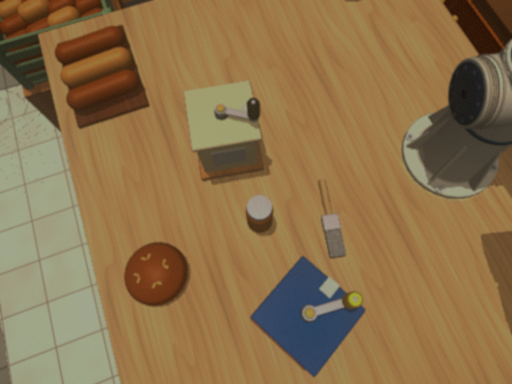

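The scene view shows the blue mill's hub at about (363,132), its yellow knob at (346,95) and the white mark at (334,124). In the side view the hub is at (310,313), the knob at (352,300) and the mark at (330,288).

```bash
cat > h.py <<'E'
from rig import r
import cv2,numpy as np
from scipy.spatial.transform import Rotation as R
def cam(n,s=None):
    c=r.calibration(n)
    if n!="wrist": return c["mtx"],R.from_euler('xyz',c["attitude"]).as_matrix(),c["origin"]
    T=np.eye(4);T[:3,:3]=R.from_euler('xyz',s["tcp_rot"]).as_matrix();T[:3,3]=s["eef_pos"]
    T=T@c["T_tool_cam"];return c["mtx"],T[:3,:3],T[:3,3]
def ray(C,p):
    K,A,o=C; d=A@np.linalg.solve(K,[p[0],p[1],1]);return o,d
def onz(C,p,z):
    o,d=ray(C,p);return o+d*(z-o[2])/d[2]
def proj(C,X):
    K,A,o=C;v=K@(A.T@(np.array(X)-o));return v[:2]/v[2]
def tri(C1,p1,C2,p2):
    M=np.zeros((3,3));b=np.zeros(3)
    for C,p in((C1,p1),(C2,p2)):
        o,d=ray(C,p);d=d/np.linalg.norm(d);P=np.eye(3)-np.outer(d,d);M+=P;b+=P@o
    return np.linalg.solve(M,b)
def masks(im):
    h=cv2.cvtColor(im,cv2.COLOR_RGB2HSV)
    y=cv2.inRange(h,(24,150,90),(34,255,255)); b=cv2.inRange(h,(100,120,40),(120,255,255))
    return y,b
E
python3 - <<'E'
from h import *
for n,hub,kn,mk in(("scene",(363,132),(346,95),(334,124)),("side",(310,313),(352,300),(330,288))):
    im=cv2.imread(f"pics/{n}0.png")[...,::-1].copy();C=cam(n)
    y,b=masks(im)
    for m,nm in((y,"yel"),(b,"blue")):
        k,l,st,ce=cv2.connectedComponentsWithStats(m)
        for i in range(1,k):
            if st[i,4]>25: print(n,nm,st[i],ce[i].round(1))
    print("hub",onz(C,hub,202),"knob",onz(C,kn,225),"mark",onz(C,mk,174))
    x0,y0=hub
    c=im[max(0,y0-75):y0+75,x0-90:x0+90,::-1]
    cv2.imwrite(f"pics/{n}0c.png",cv2.resize(c,None,fx=4,fy=4,interpolation=cv2.INTER_CUBIC))
print(tri(cam("scene"),(363,132),cam("side"),(310,313)))
E
```

```text
scene yel [343  85  11  10  77] [347.9  89.6]
scene blue [ 311  101   94   97 4538] [358.7 147.1]
hub [531.92711415 225.45357884 202.        ] knob [451.67737548 241.87997376 225.        ] mark [472.55858447 204.27566931 174.        ]
side yel [348 292  14  15 132] [354.6 298.9]
side blue [ 264  280   86   94 3947] [305.2 325.6]
hub [526.48497915 234.20617982 202.        ] knob [451.65675345 240.21115474 225.        ] mark [469.20417956 206.46236834 174.        ]
[526.10109675 234.82314312 185.56620474]
```

```bash
ls pics
```

```text
scene0.png
scene0c.png
side0.png
side0c.png
```

View pics/scene0c.png

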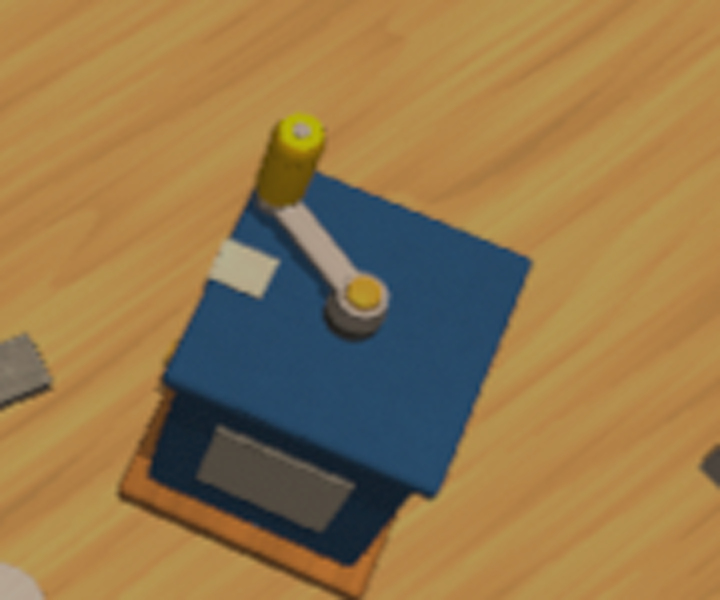

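View pics/side0c.png

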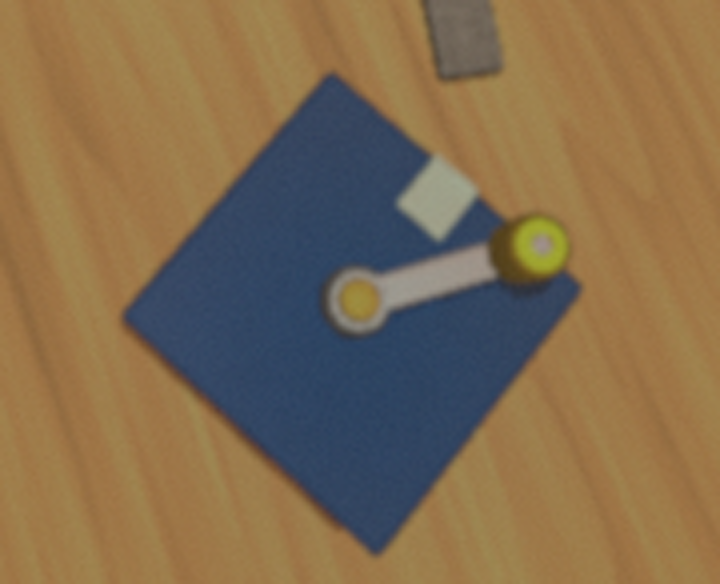

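The crops give sharper points. In scene, the nut top is at (363.8,130.2), the knob top at (348.2,89.7) and the lid corners are clear. In side, the nut top is at (309.8,312.6) and the knob top at (355.1,299.1).

```bash
python3 - <<'E'
from h import *
D={"scene":((363.8,130.2),(348.2,89.7),(333.8,123.8),[(349.8,98.3),(405.5,122.5),(381.3,181),(314.3,152)]),
"side":((309.8,312.6),(355.1,299.1),(329.1,287.6),[(303,256.3),(365.3,310),(314.3,376.8),(251,317.5)])}
for n,(h,k,m,cs) in D.items():
    C=cam(n);H=onz(C,h,202);K=onz(C,k,249);M=onz(C,m,174);cc=np.array([onz(C,c,174) for c in cs])
    print(n,"hub",H[:2],"knob",K[:2],"mark",M[:2],"lidc",cc.mean(0)[:2],"r",np.linalg.norm((K-H)[:2]))
    print(cc[:,:2].round(1).tolist())
    c=cc.mean(0); print(" mark ang",np.degrees(np.arctan2(*(M-c)[1::-1])),"knob ang",np.degrees(np.arctan2(*(K-H)[1::-1])), "edge angs",[round(float(np.degrees(np.arctan2(*(cc[(i+1)%4]-cc[i])[1::-1]))),1) for i in range(4)])
for i,z in((0,202),(1,249),(2,174)):print(tri(cam("scene"),D["scene"][i],cam("side"),D["side"][i]),z)
E
```

```text
scene hub [529.77061478 229.62917163] knob [453.90900094 238.64264083] mark [471.92260834 204.24789992] lidc [534.54241165 232.41598344] r 76.39520326130672
[[444.0, 275.1], [562.8, 332.1], [632.4, 195.7], [498.9, 126.8]]
 mark ang -155.78049418123967 knob ang 173.22418881009287 edge angs [25.6, -63.0, -152.7, 110.3]
side hub [526.54736328 233.44664968] knob [451.78693483 240.16565776] mark [470.49951785 205.16903242] lidc [526.37271577 234.56899021] r 75.061752788711
[[493.5, 132.2], [424.1, 266.7], [558.9, 336.6], [628.9, 202.7]]
 mark ang -152.2470715693965 knob ang 174.86440489218614 edge angs [117.3, 27.4, -62.4, -152.5]
[526.75730992 233.80075494 194.65477045] 202
[451.93955794 240.41526371 246.16737294] 249
[470.68513086 205.25033169 171.99862283] 174
```

```bash
cat >> h.py <<'E'
Y0=2.8788
def rot(yaw=Y0): return R.from_euler('xyz',[np.pi,0,yaw]).as_matrix()
def rel(frm,to,yaw=Y0): return (rot(yaw).T@(np.array(to)-np.array(frm))/10).round(2).tolist()
HUB=np.array([526.8,233.8])
def knob(phi,hub=None,rad=75.0,z=206.3):  # phi crank angle deg, mark direction 207.6 deg
    a=np.radians(207.6-phi);h=HUB if hub is None else hub
    return np.array([h[0]+rad*np.cos(a),h[1]+rad*np.sin(a),z])
E
python3 - <<'E'
from h import *
s=np.array([162.364,603.544,231.281])
print(rel(s,[452,240.6,331.3]), rel(s,s+[0,0,100]), onz(cam("scene"),(182,267),202))
E
```

```text
[-37.4, -27.52, -10.0] [0.0, 0.0, -10.0] [ 541.89944717 -229.39152303  202.        ]
```

{"name": "jog_arm", "arguments": {
  "series": [
    [[0, 0, -5, 0, 0, 0, 8.5], [-3, -2.2, -10, 0, 0, 0, 8.5], [-7, -5.2, -10, 0, 0, 0, 8.5], [-12, -8.8, -10, 0, 0, 0, 8.5], [-16.6, -12.2, -10, 0, 0, 0, 8.5]]
  ]
}}

```text
clock: 0.72
eef_pos: [291.8, 440.9, 331.1]
tcp_rot: [-3.141, 0.0, 2.879]
contact_force: [0.1, -0.3, 0.3]
opening: 0.995
```

{"name": "jog_arm", "arguments": {
  "series": [
    [[-4.8, -3.5, 0, 0, 0, 0, 8.5], [-9.6, -7, 0, 0, 0, 0, 8.5], [-14.2, -10.5, 0, 0, 0, 0, 8.5], [-18.2, -13.4, 0, 0, 0, 0, 8.5], [-20.8, -15.3, 0, 0, 0, 0, 8.5]]
  ]
}}

```text
clock: 1.35
eef_pos: [453.1, 238.8, 331.1]
tcp_rot: [-3.141, -0.0, 2.877]
contact_force: [-0.6, 0.8, -0.3]
opening: 0.994
```

```bash
python3 - <<'E'
from h import *
s=r.sense();im=r.grab_frame("wrist");cv2.imwrite("pics/w1.png",im[...,::-1])
np.save("w1s.npy",np.r_[s["eef_pos"],s["tcp_rot"]]);print(s["clock"],s["eef_pos"],s["tcp_rot"],s["qvel"].round(3),s["qpos"].round(2),s["contact_force"])
E
```

```text
1.35 [453.05145477 238.83797455 331.09073602] [-3.14118871e+00 -5.10837939e-05  2.87728696e+00] [-0.479  0.071 -0.076  0.009  0.009 -0.482] [ 0.48  0.09  1.75 -0.    1.31 -0.82] [-0.62343917  0.75411043 -0.27703167]
```

View pics/w1.png

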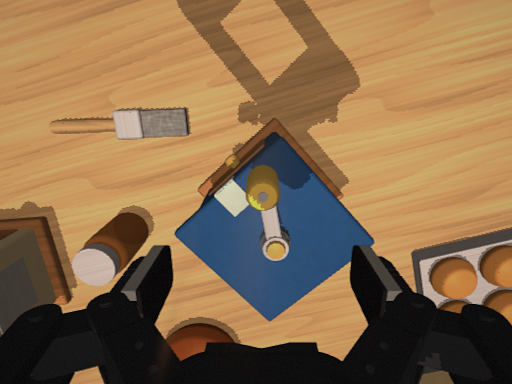

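```bash
python3 - <<'E'
from h import *
r.grab_frame("wrist")
s=r.sense();im=r.grab_frame("wrist");cv2.imwrite("pics/w2.png",im[...,::-1])
print(s["clock"],s["eef_pos"],s["tcp_rot"],s["qvel"].round(3),s["contact_force"])
np.save("w2s.npy",np.r_[s["eef_pos"],s["tcp_rot"]])
c=im[100:340,160:390,::-1];cv2.imwrite("pics/w2c.png",cv2.resize(c,None,fx=2.5,fy=2.5,interpolation=cv2.INTER_CUBIC))
E
```

```text
1.45 [453.45327091 238.52033095 330.94370822] [-3.14059745e+00  2.50548756e-04  2.87576246e+00] [ 0.053 -0.008  0.009  0.025  0.006  0.055] [-0.46267595  0.17162144 -1.01048117]
```

View pics/w2c.png

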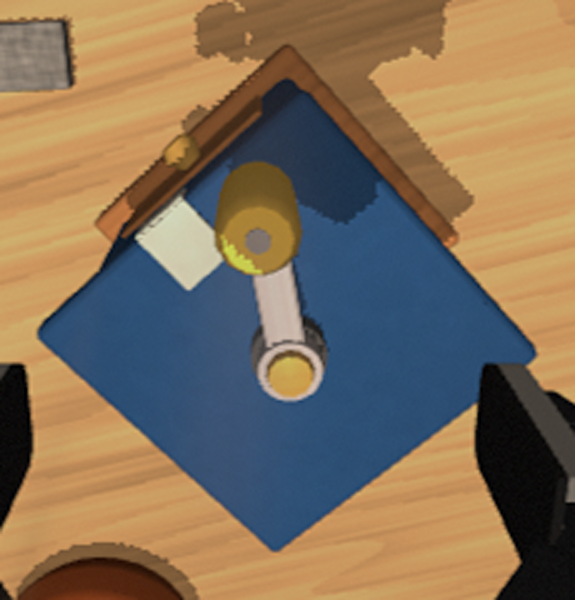

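The wrist crop shows the knob top at about (262.9,195.7), the nut top at (275.7,249.7), the mark at (232,197), and lid corners at (374.5,240.5), (270.1,319.7) and (175.7,232.9).

```bash
python3 - <<'E'
from h import *
v=np.load("w2s.npy");C=cam("wrist",{"eef_pos":v[:3],"tcp_rot":v[3:]})
K=onz(C,(262.9,195.7),249);H=onz(C,(275.7,249.7),202);M=onz(C,(232.1,196.9),174)
cs=[onz(C,p,174) for p in((374.5,240.5),(270.1,319.7),(175.7,232.9))]
an=lambda d:np.degrees(np.arctan2(d[1],d[0]))
print("K",K,"H",H,"M",M,np.linalg.norm((K-H)[:2]),"lid c",(cs[0]+cs[2])/2,np.array(cs))
print(an(K-H),an(M-H),an(cs[1]-cs[0]),an(cs[2]-cs[1]),an(M-(cs[0]+cs[2])/2))
print("cmd->", rel([453.5,238.5,331],[K[0],K[1],206.3]))
E
```

```text
K [453.06199246 239.77190791 249.        ] H [526.01790234 233.24293474 202.        ] M [470.80681351 202.56086238 174.        ] 73.24747284072639 lid c [526.07618279 234.20513198 174.        ] [[558.28948101 335.62753924 174.        ]
 [628.60094452 201.30657306 174.        ]
 [493.86288457 132.78272471 174.        ]]
174.88610689122171 -150.93806491363026 -62.3698048639129 -153.04343879263155 -150.20686735757522
cmd-> [0.08, 0.11, 12.47]
```

{"name": "jog_arm", "arguments": {
  "series": [
    [[0.1, 0.1, 2.5, 0, 0, 0, 8.5], [0.1, 0.1, 5.5, 0, 0, 0, 8.5], [0.1, 0.1, 8.5, 0, 0, 0, 8.5], [0.1, 0.1, 11, 0, 0, 0, 8.5], [0.1, 0.1, 12.4, 0, 0, 0, 8.5]]
  ]
}}

```text
clock: 2.12
eef_pos: [450.1, 242.6, 206.0]
tcp_rot: [-3.141, -0.002, 2.88]
contact_force: [0.1, 0.7, 0.2]
opening: 0.99
```

{"name": "jog_arm", "arguments": {
  "series": [
    [[0, 0, 0, 0, 0, 0, 5], [0, 0, 0, 0, 0, 0, 4]]
  ]
}}

```text
clock: 2.38
eef_pos: [451.8, 242.6, 208.2]
tcp_rot: [3.141, 0.001, 2.879]
contact_force: [0.0, 0.0, 0.5]
opening: 0.601
```

```bash
python3 - <<'E'
from h import *
s=r.sense();im=r.grab_frame("wrist");cv2.imwrite("pics/w3.png",im[...,::-1])
im=r.grab_frame("scene");cv2.imwrite("pics/s3.png",im[...,::-1])
print(s["clock"],s["eef_pos"],s["tcp_rot"],s["qvel"].round(3),s["contact_force"],s["opening"])
E
```

```text
2.375 [451.75985403 242.5965055  208.17500226] [3.14069399e+00 8.89713307e-04 2.87911574e+00] [-0.003 -0.006 -0.004 -0.001 -0.003 -0.001] [0.02778189 0.04746913 0.45743285] 0.6006110298826736
```

View pics/w3.png

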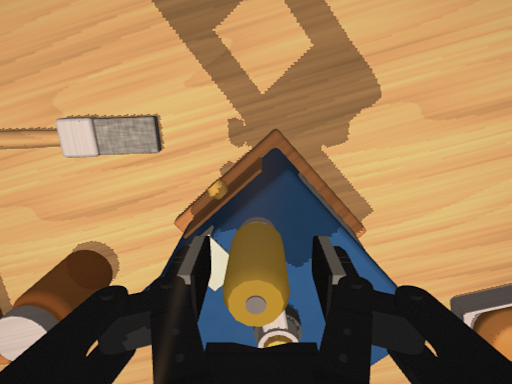

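{"name": "jog_arm", "arguments": {
  "series": [
    [[0, -0.15, 0, 0, 0, 0, 3.6], [0, -0.15, 0, 0, 0, 0, 2.6], [0, -0.15, 0, 0, 0, 0, 2.0], [0, -0.15, 0, 0, 0, 0, 2.0]]
  ],
  "newtons": 60
}}

```text
clock: 2.98
eef_pos: [451.2, 240.6, 207.9]
tcp_rot: [3.141, 0.0, 2.879]
contact_force: [-2.2, -1.2, 4.9]
opening: 0.31
```

```bash
python3 - <<'E'
from h import *
s=r.sense()
print(s["clock"],s["eef_pos"],s["tcp_rot"],s["qvel"].round(3),s["contact_force"],s["opening"])
for h in ([526.4,233.8],):
  h=np.array(h);d=s["eef_pos"][:2]-h;print(np.hypot(*d),207.5-np.degrees(np.arctan2(d[1],d[0])))
E
```

```text
2.975 [451.18489683 240.57017887 207.94050085] [3.14127117e+00 4.74640756e-04 2.87859179e+00] [-0.     0.    -0.003 -0.001  0.001 -0.   ] [-2.15597808 -1.15624371  4.85599114] 0.30972364802823577
75.51918343773806 32.64338386564742
```

```bash
cat > seg.py <<'E'
from h import *
import sys
def seg(phis):
    return [rel(knob(phis[0]),knob(p))[:2] for p in phis[1:]]
if __name__=="__main__":
    print("ramp",seg([32.6,33.6,36,39.5,43.5,48]))
    for a in range(48,408,24): print(a,seg([a+4.8*i for i in range(6)]))
E
python3 seg.py
```

```text
ramp [[0.02, 0.13], [0.06, 0.44], [0.1, 0.9], [0.11, 1.42], [0.08, 2.01]]
48 [[-0.08, 0.62], [-0.22, 1.24], [-0.41, 1.84], [-0.65, 2.42], [-0.93, 2.98]]
72 [[-0.33, 0.53], [-0.7, 1.04], [-1.12, 1.51], [-1.57, 1.95], [-2.06, 2.34]]
96 [[-0.52, 0.35], [-1.07, 0.66], [-1.64, 0.92], [-2.23, 1.14], [-2.83, 1.3]]
120 [[-0.62, 0.11], [-1.24, 0.17], [-1.87, 0.18], [-2.5, 0.13], [-3.12, 0.04]]
144 [[-0.61, -0.15], [-1.21, -0.35], [-1.78, -0.6], [-2.34, -0.89], [-2.86, -1.24]]
168 [[-0.5, -0.38], [-0.96, -0.81], [-1.39, -1.27], [-1.77, -1.77], [-2.11, -2.29]]
192 [[-0.3, -0.55], [-0.55, -1.13], [-0.75, -1.72], [-0.9, -2.33], [-1.0, -2.95]]
216 [[-0.05, -0.63], [-0.04, -1.25], [0.02, -1.88], [0.13, -2.5], [0.29, -3.11]]
240 [[0.21, -0.59], [0.47, -1.16], [0.78, -1.71], [1.13, -2.23], [1.53, -2.72]]
264 [[0.43, -0.45], [0.91, -0.87], [1.41, -1.24], [1.94, -1.58], [2.5, -1.86]]
288 [[0.58, -0.24], [1.18, -0.43], [1.79, -0.56], [2.42, -0.65], [3.04, -0.68]]
312 [[0.63, 0.02], [1.25, 0.09], [1.87, 0.21], [2.47, 0.39], [3.06, 0.61]]
336 [[0.57, 0.27], [1.11, 0.59], [1.62, 0.96], [2.1, 1.36], [2.54, 1.8]]
360 [[0.41, 0.48], [0.77, 0.99], [1.09, 1.53], [1.36, 2.1], [1.59, 2.68]]
384 [[0.18, 0.6], [0.3, 1.22], [0.37, 1.84], [0.39, 2.47], [0.36, 3.1]]
```

{"name": "jog_arm", "arguments": {
  "series": [
    [[0.02, 0.13, 0, 0, 0, 0, 1.5], [0.06, 0.44, 0, 0, 0, 0, 1.5], [0.1, 0.9, 0, 0, 0, 0, 1.5], [0.11, 1.42, 0, 0, 0, 0, 1.5], [0.08, 2.01, 0, 0, 0, 0, 1.5]]
  ],
  "newtons": 70
}}

```text
clock: 3.6
eef_pos: [455.7, 260.3, 208.0]
tcp_rot: [3.141, 0.001, 2.879]
contact_force: [-0.8, -1.6, 4.8]
opening: 0.312
```

```bash
cat > chk.py <<'E'
from h import *
s=r.sense();h=np.array([526.4,233.8]);d=s["eef_pos"][:2]-h;rr=np.hypot(*d);u=d/rr;t=np.array([u[1],-u[0]]);f=s["contact_force"]
print(round(s["clock"],2),"r",rr.round(2),"phi",(207.5-np.degrees(np.arctan2(d[1],d[0]))).round(1)%360,"z",s["eef_pos"][2].round(1),"Frad",(f[:2]@u).round(1),"Ftan",(f[:2]@t).round(1),"Fz",f[2].round(1),"op",s["opening"].round(3),"v",s["qvel"].round(2))
E
python3 chk.py
```

```text
Traceback (most recent call last):
  File "chk.py", line 3, in <module>
    print(round(s["clock"],2),"r",rr.round(2),"phi",(207.5-np.degrees(np.arctan2(d[1],d[0]))).round(1)%360,"z",s["eef_pos"][2].round(1),"Frad",(f[:2]@u).round(1),"Ftan",(f[:2]@t).round(1),"Fz",f[2].round(1),"op",s["opening"].round(3),"v",s["qvel"].round(2))
                                                                                                                                                                                                                    ^^^^^^^^^^^^^^^^^^
AttributeError: 'float' object has no attribute 'round'
```

{"name": "jog_arm", "arguments": {
  "series": [
    [[-0.08, 0.62, 0, 0, 0, 0, 1.5], [-0.22, 1.24, 0, 0, 0, 0, 1.5], [-0.41, 1.84, 0, 0, 0, 0, 1.5], [-0.65, 2.42, 0, 0, 0, 0, 1.5], [-0.93, 2.98, 0, 0, 0, 0, 1.5]]
  ]
}}

```text
clock: 4.22
eef_pos: [472.3, 286.5, 207.9]
tcp_rot: [-3.141, 0.0, 2.879]
contact_force: [-1.9, -3.2, 6.2]
opening: 0.309
```

```bash
sed -i 's/s\["opening"\].round(3)/round(float(s["opening"]),3)/' chk.py; python3 chk.py
```

```text
4.22 r 75.52 phi 71.8 z 207.9 Frad -0.9 Ftan -3.6 Fz 6.2 op 0.309 v [ 0.03  0.07 -0.1  -0.    0.03  0.03]
```

{"name": "jog_arm", "arguments": {
  "series": [
    [[-0.33, 0.53, 0, 0, 0, 0, 1.5], [-0.7, 1.04, 0, 0, 0, 0, 1.5], [-1.12, 1.51, 0, 0, 0, 0, 1.5], [-1.57, 1.95, 0, 0, 0, 0, 1.5], [-2.06, 2.34, 0, 0, 0, 0, 1.5]]
  ]
}}

```text
clock: 4.85
eef_pos: [497.3, 303.3, 207.9]
tcp_rot: [-3.14, -0.002, 2.879]
contact_force: [-7.4, -3.4, 11.4]
opening: 0.309
```

{"name": "jog_arm", "arguments": {
  "series": [
    [[-0.52, 0.35, 0, 0, 0, 0, 1.5], [-1.07, 0.66, 0, 0, 0, 0, 1.5], [-1.64, 0.92, 0, 0, 0, 0, 1.5], [-2.23, 1.14, 0, 0, 0, 0, 1.5], [-2.83, 1.3, 0, 0, 0, 0, 1.5]]
  ]
}}

```text
clock: 5.48
eef_pos: [526.6, 308.9, 207.9]
tcp_rot: [-3.14, -0.004, 2.879]
contact_force: [-13.7, -1.0, 13.3]
opening: 0.307
```

```bash
python3 chk.py
```

```text
5.47 r 75.13 phi 117.7 z 207.9 Frad -1.0 Ftan -13.7 Fz 13.3 op 0.307 v [-0.04  0.06 -0.09  0.    0.03 -0.04]
```

{"name": "jog_arm", "arguments": {
  "series": [
    [[-0.62, 0.11, 0, 0, 0, 0, 1.5], [-1.24, 0.17, 0, 0, 0, 0, 1.5], [-1.87, 0.18, 0, 0, 0, 0, 1.5], [-2.5, 0.13, 0, 0, 0, 0, 1.5], [-3.12, 0.04, 0, 0, 0, 0, 1.5]]
  ],
  "newtons": 90
}}

```text
clock: 6.1
eef_pos: [556.3, 302.4, 208.0]
tcp_rot: [3.141, -0.006, 2.878]
contact_force: [-15.0, 5.4, 11.3]
opening: 0.305
```

```bash
python3 chk.py;  python3 - <<'E'
from h import *
im=r.grab_frame("wrist");cv2.imwrite("pics/w4.png",im[...,::-1])
E
```

```text
6.1 r 74.85 phi 141.1 z 208.0 Frad -1.1 Ftan -15.9 Fz 11.3 op 0.305 v [-0.06  0.05 -0.07 -0.    0.03 -0.06]
```

View pics/w4.png

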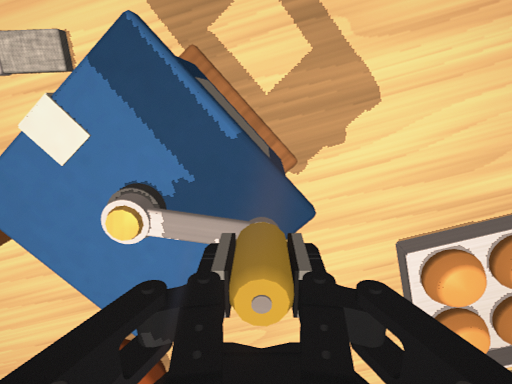

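{"name": "jog_arm", "arguments": {
  "series": [
    [[-0.61, -0.15, 0, 0, 0, 0, 1.5], [-1.21, -0.35, 0, 0, 0, 0, 1.5], [-1.78, -0.6, 0, 0, 0, 0, 1.5], [-2.34, -0.89, 0, 0, 0, 0, 1.5], [-2.86, -1.24, 0, 0, 0, 0, 1.5]]
  ]
}}

```text
clock: 6.78
eef_pos: [581.3, 284.3, 208.1]
tcp_rot: [3.139, -0.005, 2.879]
contact_force: [-12.0, 10.4, 9.8]
opening: 0.303
```

```bash
python3 chk.py
```

```text
6.78 r 74.59 phi 164.9 z 208.1 Frad -1.8 Ftan -15.8 Fz 9.8 op 0.303 v [-0.08  0.02 -0.03 -0.    0.01 -0.07]
```

{"name": "jog_arm", "arguments": {
  "series": [
    [[-0.5, -0.38, 0, 0, 0, 0, 1.5], [-0.96, -0.81, 0, 0, 0, 0, 1.5], [-1.39, -1.27, 0, 0, 0, 0, 1.5], [-1.77, -1.77, 0, 0, 0, 0, 1.5], [-2.11, -2.29, 0, 0, 0, 0, 1.5]]
  ]
}}

```text
clock: 7.4
eef_pos: [597.2, 256.9, 208.1]
tcp_rot: [3.138, -0.002, 2.879]
contact_force: [-6.0, 9.4, 5.8]
opening: 0.307
```

```bash
python3 chk.py
```

```text
7.4 r 74.43 phi 189.4 z 208.1 Frad -2.8 Ftan -10.8 Fz 5.8 op 0.307 v [-0.08 -0.01  0.01 -0.   -0.01 -0.07]
```

{"name": "jog_arm", "arguments": {
  "series": [
    [[-0.3, -0.55, 0, 0, 0, 0, 1.5], [-0.55, -1.13, 0, 0, 0, 0, 1.5], [-0.75, -1.72, 0, 0, 0, 0, 1.5], [-0.9, -2.33, 0, 0, 0, 0, 1.5], [-1.0, -2.95, 0, 0, 0, 0, 1.5]]
  ]
}}

```text
clock: 8.02
eef_pos: [600.2, 224.7, 208.1]
tcp_rot: [3.139, 0.0, 2.879]
contact_force: [-1.5, 6.3, 4.8]
opening: 0.305
```

{"name": "jog_arm", "arguments": {
  "series": [
    [[-0.05, -0.63, 0, 0, 0, 0, 1.5], [-0.04, -1.25, 0, 0, 0, 0, 1.5], [0.02, -1.88, 0, 0, 0, 0, 1.5], [0.13, -2.5, 0, 0, 0, 0, 1.5], [0.29, -3.11, 0, 0, 0, 0, 1.5]]
  ]
}}

```text
clock: 8.65
eef_pos: [589.3, 193.9, 208.1]
tcp_rot: [3.141, 0.001, 2.879]
contact_force: [-1.4, 3.3, 7.0]
opening: 0.304
```

```bash
python3 chk.py
```

```text
8.65 r 74.46 phi 239.9 z 208.1 Frad -2.9 Ftan -2.1 Fz 7.0 op 0.304 v [-0.06 -0.06  0.09  0.   -0.03 -0.05]
```

{"name": "jog_arm", "arguments": {
  "series": [
    [[0.21, -0.59, 0, 0, 0, 0, 1.5], [0.47, -1.16, 0, 0, 0, 0, 1.5], [0.78, -1.71, 0, 0, 0, 0, 1.5], [1.13, -2.23, 0, 0, 0, 0, 1.5], [1.53, -2.72, 0, 0, 0, 0, 1.5]]
  ]
}}

```text
clock: 9.28
eef_pos: [567.3, 171.4, 208.0]
tcp_rot: [3.141, 0.001, 2.879]
contact_force: [-1.3, 1.2, 7.0]
opening: 0.304
```

{"name": "jog_arm", "arguments": {
  "series": [
    [[0.43, -0.45, 0, 0, 0, 0, 1.5], [0.91, -0.87, 0, 0, 0, 0, 1.5], [1.41, -1.24, 0, 0, 0, 0, 1.5], [1.94, -1.58, 0, 0, 0, 0, 1.5], [2.5, -1.86, 0, 0, 0, 0, 1.5]]
  ]
}}

```text
clock: 9.9
eef_pos: [538.6, 160.0, 208.0]
tcp_rot: [3.141, 0.002, 2.879]
contact_force: [0.2, 1.3, 5.4]
opening: 0.307
```

{"name": "jog_arm", "arguments": {
  "series": [
    [[0.58, -0.24, 0, 0, 0, 0, 1.5], [1.18, -0.43, 0, 0, 0, 0, 1.5], [1.79, -0.56, 0, 0, 0, 0, 1.5], [2.42, -0.65, 0, 0, 0, 0, 1.5], [3.04, -0.68, 0, 0, 0, 0, 1.5]]
  ]
}}

```text
clock: 10.52
eef_pos: [507.8, 161.1, 208.0]
tcp_rot: [3.141, 0.002, 2.879]
contact_force: [1.5, -1.1, 5.9]
opening: 0.305
```

```bash
python3 chk.py
```

```text
10.53 r 75.06 phi 311.9 z 208.0 Frad 0.7 Ftan -1.7 Fz 5.9 op 0.305 v [ 0.05 -0.07  0.09  0.   -0.02  0.05]
```

{"name": "jog_arm", "arguments": {
  "series": [
    [[0.63, 0.02, 0, 0, 0, 0, 1.5], [1.25, 0.09, 0, 0, 0, 0, 1.5], [1.87, 0.21, 0, 0, 0, 0, 1.5], [2.47, 0.39, 0, 0, 0, 0, 1.5], [3.06, 0.61, 0, 0, 0, 0, 1.5]]
  ]
}}

```text
clock: 11.15
eef_pos: [479.7, 174.8, 208.0]
tcp_rot: [-3.141, 0.002, 2.879]
contact_force: [0.5, -1.5, 6.4]
opening: 0.305
```

{"name": "jog_arm", "arguments": {
  "series": [
    [[0.57, 0.27, 0, 0, 0, 0, 1.5], [1.11, 0.59, 0, 0, 0, 0, 1.5], [1.62, 0.96, 0, 0, 0, 0, 1.5], [2.1, 1.36, 0, 0, 0, 0, 1.5], [2.54, 1.8, 0, 0, 0, 0, 1.5]]
  ]
}}

```text
clock: 11.78
eef_pos: [459.6, 198.8, 208.0]
tcp_rot: [-3.141, 0.001, 2.879]
contact_force: [-1.3, -3.1, 8.1]
opening: 0.305
```

```bash
python3 chk.py;  python3 - <<'E'
from h import *
im=r.grab_frame("side");cv2.imwrite("pics/sd5.png",im[...,::-1])
im=r.grab_frame("wrist");cv2.imwrite("pics/w5.png",im[...,::-1])
E
```

```text
11.78 r 75.44 phi 359.9 z 208.0 Frad 2.6 Ftan -2.1 Fz 8.1 op 0.305 v [ 0.1  -0.01  0.01  0.   -0.01  0.1 ]
```

View pics/w5.png

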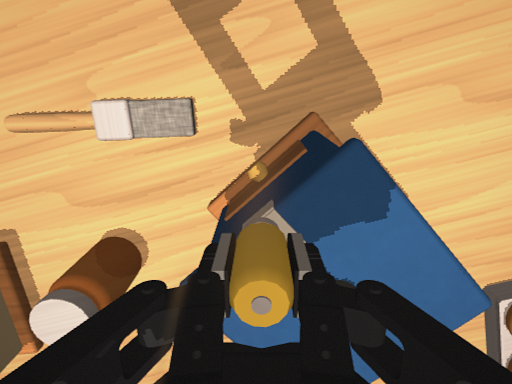

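The knob is held at (262,305), with the mark showing under it, after one turn. I'll go on with the second.

{"name": "jog_arm", "arguments": {
  "series": [
    [[0.41, 0.48, 0, 0, 0, 0, 1.5], [0.77, 0.99, 0, 0, 0, 0, 1.5], [1.09, 1.53, 0, 0, 0, 0, 1.5], [1.36, 2.1, 0, 0, 0, 0, 1.5], [1.59, 2.68, 0, 0, 0, 0, 1.5]]
  ]
}}

```text
clock: 12.5
eef_pos: [451.0, 229.0, 208.0]
tcp_rot: [-3.141, 0.001, 2.879]
contact_force: [-0.8, -1.1, 8.4]
opening: 0.303
```

{"name": "jog_arm", "arguments": {
  "series": [
    [[0.18, 0.6, 0, 0, 0, 0, 1.5], [0.3, 1.22, 0, 0, 0, 0, 1.5], [0.37, 1.84, 0, 0, 0, 0, 1.5], [0.39, 2.47, 0, 0, 0, 0, 1.5], [0.36, 3.1, 0, 0, 0, 0, 1.5]]
  ]
}}

```text
clock: 13.12
eef_pos: [455.6, 260.0, 208.0]
tcp_rot: [-3.141, 0.0, 2.879]
contact_force: [-1.7, -0.7, 8.4]
opening: 0.308
```

{"name": "jog_arm", "arguments": {
  "series": [
    [[-0.08, 0.62, 0, 0, 0, 0, 1.5], [-0.22, 1.24, 0, 0, 0, 0, 1.5], [-0.41, 1.84, 0, 0, 0, 0, 1.5], [-0.65, 2.42, 0, 0, 0, 0, 1.5], [-0.93, 2.98, 0, 0, 0, 0, 1.5]]
  ]
}}

```text
clock: 13.75
eef_pos: [472.2, 286.3, 208.0]
tcp_rot: [-3.141, 0.0, 2.879]
contact_force: [-3.5, -1.5, 9.0]
opening: 0.308
```

```bash
python3 chk.py
```

```text
13.75 r 75.48 phi 71.6 z 208.0 Frad 1.4 Ftan -3.5 Fz 9.0 op 0.308 v [ 0.03  0.07 -0.1  -0.01  0.03  0.03]
```

{"name": "jog_arm", "arguments": {
  "series": [
    [[-0.33, 0.53, 0, 0, 0, 0, 1.5], [-0.7, 1.04, 0, 0, 0, 0, 1.5], [-1.12, 1.51, 0, 0, 0, 0, 1.5], [-1.57, 1.95, 0, 0, 0, 0, 1.5], [-2.06, 2.34, 0, 0, 0, 0, 1.5]]
  ]
}}

```text
clock: 14.38
eef_pos: [497.2, 303.3, 208.0]
tcp_rot: [-3.14, -0.002, 2.879]
contact_force: [-8.8, -2.5, 12.6]
opening: 0.305
```

{"name": "jog_arm", "arguments": {
  "series": [
    [[-0.52, 0.35, 0, 0, 0, 0, 1.5], [-1.07, 0.66, 0, 0, 0, 0, 1.5], [-1.64, 0.92, 0, 0, 0, 0, 1.5], [-2.23, 1.14, 0, 0, 0, 0, 1.5], [-2.83, 1.3, 0, 0, 0, 0, 1.5]]
  ]
}}

```text
clock: 15.0
eef_pos: [526.8, 308.9, 208.0]
tcp_rot: [-3.14, -0.004, 2.878]
contact_force: [-13.8, 1.3, 13.4]
opening: 0.307
```

{"name": "jog_arm", "arguments": {
  "series": [
    [[-0.62, 0.11, 0, 0, 0, 0, 1.5], [-1.24, 0.17, 0, 0, 0, 0, 1.5], [-1.87, 0.18, 0, 0, 0, 0, 1.5], [-2.5, 0.13, 0, 0, 0, 0, 1.5], [-3.12, 0.04, 0, 0, 0, 0, 1.5]]
  ]
}}

```text
clock: 15.62
eef_pos: [556.4, 302.3, 208.0]
tcp_rot: [3.141, -0.005, 2.878]
contact_force: [-15.2, 6.5, 13.2]
opening: 0.306
```

```bash
python3 chk.py
```

```text
15.62 r 74.83 phi 141.1 z 208.0 Frad -0.2 Ftan -16.5 Fz 13.2 op 0.306 v [-0.06  0.05 -0.07  0.    0.03 -0.06]
```

{"name": "jog_arm", "arguments": {
  "series": [
    [[-0.61, -0.15, 0, 0, 0, 0, 1.5], [-1.21, -0.35, 0, 0, 0, 0, 1.5], [-1.78, -0.6, 0, 0, 0, 0, 1.5], [-2.34, -0.89, 0, 0, 0, 0, 1.5], [-2.86, -1.24, 0, 0, 0, 0, 1.5]]
  ]
}}

```text
clock: 16.25
eef_pos: [581.4, 284.1, 208.1]
tcp_rot: [3.139, -0.004, 2.879]
contact_force: [-12.4, 11.5, 10.0]
opening: 0.304
```

{"name": "jog_arm", "arguments": {
  "series": [
    [[-0.5, -0.38, 0, 0, 0, 0, 1.5], [-0.96, -0.81, 0, 0, 0, 0, 1.5], [-1.39, -1.27, 0, 0, 0, 0, 1.5], [-1.77, -1.77, 0, 0, 0, 0, 1.5], [-2.11, -2.29, 0, 0, 0, 0, 1.5]]
  ]
}}

```text
clock: 16.88
eef_pos: [597.3, 256.6, 208.1]
tcp_rot: [3.138, -0.002, 2.879]
contact_force: [-5.7, 11.6, 7.0]
opening: 0.304
```

{"name": "jog_arm", "arguments": {
  "series": [
    [[-0.3, -0.55, 0, 0, 0, 0, 1.5], [-0.55, -1.13, 0, 0, 0, 0, 1.5], [-0.75, -1.72, 0, 0, 0, 0, 1.5], [-0.9, -2.33, 0, 0, 0, 0, 1.5], [-1.0, -2.95, 0, 0, 0, 0, 1.5]]
  ]
}}

```text
clock: 17.5
eef_pos: [600.2, 224.3, 208.1]
tcp_rot: [3.139, 0.001, 2.879]
contact_force: [-2.0, 6.5, 5.8]
opening: 0.304
```

{"name": "jog_arm", "arguments": {
  "series": [
    [[-0.05, -0.63, 0, 0, 0, 0, 1.5], [-0.04, -1.25, 0, 0, 0, 0, 1.5], [0.02, -1.88, 0, 0, 0, 0, 1.5], [0.13, -2.5, 0, 0, 0, 0, 1.5], [0.29, -3.11, 0, 0, 0, 0, 1.5]]
  ]
}}

```text
clock: 18.12
eef_pos: [589.3, 194.0, 208.1]
tcp_rot: [3.141, 0.001, 2.879]
contact_force: [-1.6, 2.1, 6.5]
opening: 0.305
```

```bash
python3 chk.py
```

```text
18.12 r 74.45 phi 239.8 z 208.1 Frad -2.5 Ftan -0.9 Fz 6.5 op 0.305 v [-0.05 -0.06  0.09 -0.   -0.03 -0.05]
```

{"name": "jog_arm", "arguments": {
  "series": [
    [[0.21, -0.59, 0, 0, 0, 0, 1.5], [0.47, -1.16, 0, 0, 0, 0, 1.5], [0.78, -1.71, 0, 0, 0, 0, 1.5], [1.13, -2.23, 0, 0, 0, 0, 1.5], [1.53, -2.72, 0, 0, 0, 0, 1.5]]
  ]
}}

```text
clock: 18.75
eef_pos: [567.3, 171.4, 208.0]
tcp_rot: [3.141, 0.001, 2.879]
contact_force: [-1.3, 1.0, 7.1]
opening: 0.302
```

{"name": "jog_arm", "arguments": {
  "series": [
    [[0.43, -0.45, 0, 0, 0, 0, 1.5], [0.91, -0.87, 0, 0, 0, 0, 1.5], [1.41, -1.24, 0, 0, 0, 0, 1.5], [1.94, -1.58, 0, 0, 0, 0, 1.5], [2.5, -1.86, 0, 0, 0, 0, 1.5]]
  ]
}}

```text
clock: 19.38
eef_pos: [538.6, 160.0, 208.0]
tcp_rot: [3.141, 0.002, 2.879]
contact_force: [0.7, 0.8, 6.2]
opening: 0.303
```

{"name": "jog_arm", "arguments": {
  "series": [
    [[0.58, -0.24, 0, 0, 0, 0, 1.5], [1.18, -0.43, 0, 0, 0, 0, 1.5], [1.79, -0.56, 0, 0, 0, 0, 1.5], [2.42, -0.65, 0, 0, 0, 0, 1.5], [3.04, -0.68, 0, 0, 0, 0, 1.5]]
  ]
}}

```text
clock: 20.0
eef_pos: [507.8, 161.1, 208.0]
tcp_rot: [3.141, 0.002, 2.879]
contact_force: [1.9, -0.1, 5.4]
opening: 0.305
```

{"name": "jog_arm", "arguments": {
  "series": [
    [[0.63, 0.02, 0, 0, 0, 0, 1.5], [1.25, 0.09, 0, 0, 0, 0, 1.5], [1.87, 0.21, 0, 0, 0, 0, 1.5], [2.47, 0.39, 0, 0, 0, 0, 1.5], [3.06, 0.61, 0, 0, 0, 0, 1.5]]
  ]
}}

```text
clock: 20.62
eef_pos: [479.6, 174.8, 208.0]
tcp_rot: [-3.141, 0.002, 2.879]
contact_force: [0.2, -1.7, 7.1]
opening: 0.299
```

```bash
python3 chk.py; python3 -c "
from seg import *
print(seg([336,340.5,344.5,348,351.5,354.5]),seg([354.5,357,359,360]))"
```

```text
20.62 r 75.27 phi 335.9 z 208.0 Frad 1.2 Ftan -1.2 Fz 7.1 op 0.299 v [ 0.08 -0.04  0.06  0.   -0.02  0.08]
[[0.53, 0.25], [0.99, 0.51], [1.37, 0.77], [1.73, 1.04], [2.03, 1.3]] [[0.24, 0.22], [0.42, 0.41], [0.51, 0.51]]
```

{"name": "jog_arm", "arguments": {
  "series": [
    [[0.53, 0.25, 0, 0, 0, 0, 1.5], [0.99, 0.51, 0, 0, 0, 0, 1.5], [1.37, 0.77, 0, 0, 0, 0, 1.5], [1.73, 1.04, 0, 0, 0, 0, 1.5], [2.03, 1.3, 0, 0, 0, 0, 1.5]]
  ]
}}

```text
clock: 21.25
eef_pos: [463.2, 192.7, 208.0]
tcp_rot: [-3.141, 0.001, 2.879]
contact_force: [0.2, -1.7, 8.3]
opening: 0.306
```

{"name": "jog_arm", "arguments": {
  "series": [
    [[0.24, 0.22, 0, 0, 0, 0, 1.5], [0.42, 0.41, 0, 0, 0, 0, 1.5], [0.51, 0.51, 0, 0, 0, 0, 1.5], [0.51, 0.51, 0, 0, 0, 0, 1.5], [0.51, 0.51, 0, 0, 0, 0, 1.5]]
  ]
}}

```text
clock: 21.88
eef_pos: [459.5, 199.0, 208.0]
tcp_rot: [-3.141, 0.001, 2.879]
contact_force: [-1.5, -0.8, 9.5]
opening: 0.305
```

```bash
python3 chk.py;  python3 - <<'E'
from h import *
ims=[]
for n in("scene","side","wrist"):
    im=r.grab_frame(n);cv2.imwrite(f"pics/{n}6.png",im[...,::-1]);
    if n=="scene": ims.append(cv2.resize(im[40:220,270:470,::-1],(400,360)))
    if n=="side": ims.append(cv2.resize(im[210:384,200:393,::-1],(400,360)))
cv2.imwrite("pics/both6.png",np.hstack(ims))
E
```

```text
21.88 r 75.43 phi 0.0 z 208.0 Frad 1.7 Ftan 0.0 Fz 9.5 op 0.305 v [ 0. -0. -0.  0.  0. -0.]
```

View pics/both6.png

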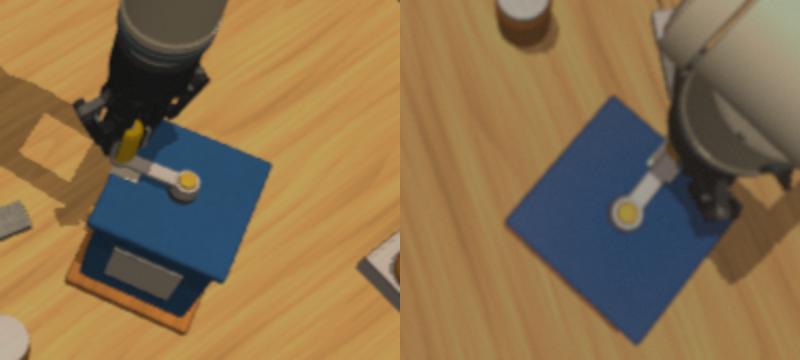

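View pics/wrist6.png

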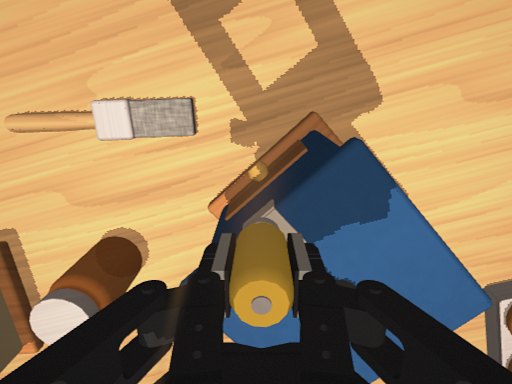

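The crank arm points across the white mark with the knob still held at (262,305). I'll release it in stages.

{"name": "jog_arm", "arguments": {
  "series": [
    [[0, 0, 0, 0, 0, 0, 2.6], [0, 0, 0, 0, 0, 0, 3.2], [0, 0, 0, 0, 0, 0, 4.5], [0, 0, 0, 0, 0, 0, 6], [0, 0, 0, 0, 0, 0, 7]]
  ],
  "newtons": 20
}}

```text
clock: 22.65
eef_pos: [459.2, 199.4, 207.2]
tcp_rot: [-3.141, -0.0, 2.879]
contact_force: [0.4, 0.0, -0.3]
opening: 0.818
```

```bash
python3 chk.py;  python3 - <<'E'
from h import *
im=r.grab_frame("wrist");cv2.imwrite("pics/w7.png",im[...,::-1])
E
```

```text
22.65 r 75.48 phi 0.39999999999997726 z 207.2 Frad -0.4 Ftan -0.2 Fz -0.3 op 0.818 v [ 0. -0. -0.  0.  0. -0.]
```

View pics/w7.png

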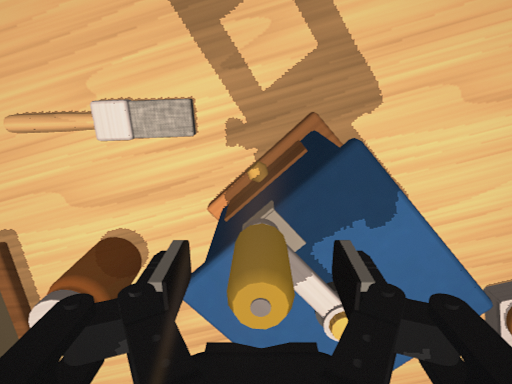

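The fingers are clear of the knob, which stayed put at (261,306). I'll lift straight up.

{"name": "jog_arm", "arguments": {
  "series": [
    [[0, 0, -1.5, 0, 0, 0, 7.5], [0, 0, -4, 0, 0, 0, 7.5], [0, 0, -7, 0, 0, 0, 7.5], [0, 0, -10, 0, 0, 0, 7.5], [0, 0, -12, 0, 0, 0, 7.5]]
  ]
}}

```text
clock: 23.32
eef_pos: [459.7, 199.6, 330.0]
tcp_rot: [3.14, 0.002, 2.879]
contact_force: [0.0, 0.0, -0.1]
opening: 0.88
```

{"name": "jog_arm", "arguments": {
  "series": [
    [[3, 1, 0, 0, 0, 0, 7.5], [7, 3, 0, 0, 0, 0, 7.5], [10, 5, 0, 0, 0, 0, 7.5], [12, 6, 0, 0, 0, 0, 7.5], [12, 6, 0, 0, 0, 0, 7.5]]
  ]
}}

```text
clock: 23.95
eef_pos: [358.3, 289.3, 328.3]
tcp_rot: [3.141, 0.001, 2.881]
contact_force: [0.9, 1.5, -0.7]
opening: 0.88
```

```bash
python3 chk.py;  python3 - <<'E'
from h import *
ims=[]
for n in("scene","side"):
    im=r.grab_frame(n);cv2.imwrite(f"pics/{n}8.png",im[...,::-1]);
    if n=="scene": ims.append(cv2.resize(im[40:220,270:470,::-1],(400,360)))
    if n=="side": ims.append(cv2.resize(im[210:384,200:393,::-1],(400,360)))
cv2.imwrite("pics/both8.png",np.hstack(ims))
a=cv2.imread("pics/scene0.png");b=cv2.imread("pics/scene8.png")
d=cv2.absdiff(a,b).max(2);print("cream region diff",d[200:330,125:250].max(),np.percentile(d[200:330,125:250],99))
E
```

```text
23.95 r 177.07 phi 45.8 z 328.3 Frad -0.4 Ftan 1.7 Fz -0.7 op 0.88 v [-0.04  0.01 -0.01 -0.01 -0.01 -0.02]
cream region diff 8 4.0
```

View pics/both8.png

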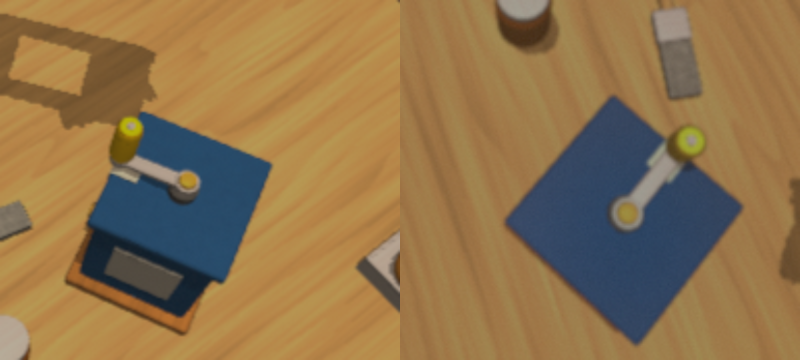

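In the side crop the nut is at (627,213) and the knob top at (690,141), with the mark visible on both sides of the crank arm. I'll turn that into an angle.

```bash
python3 - <<'E'
from h import *
f=lambda x,y,o,sx,sy:(o[0]+x*sx-.25,o[1]+y*sy-.25)
an=lambda d:np.degrees(np.arctan2(d[1],d[0]))%360
C=cam("side");H=onz(C,f(627,213,(200,210),193/400,174/360),202);K=onz(C,f(690,141,(200,210),193/400,174/360),249)
print("side",an(K-H),np.linalg.norm((K-H)[:2]))
C=cam("scene");H=onz(C,f(187,182,(270,40),.5,.5),202);K=onz(C,f(131,126,(270,40),.5,.5),249)
print("scene",an(K-H),np.linalg.norm((K-H)[:2]),"mark dir 207.5")
print(r.sense()["clock"],r.sense()["qvel"].round(3))
r.sign_off()
E
```

```text
side 216.27566688114266 66.47824599838664
scene 203.82555909279827 74.87888866033263 mark dir 207.5
24.05 [-0.015  0.006  0.001 -0.002 -0.004  0.002]
the job is handed in; nothing more can be done
```

The blue mill's knob went clockwise over the heavy spot twice and was left over the white mark. The job was handed in at about 24 s, within the 61 s limit. I held the knob throughout, at about 0.67 rad/s, and the tangential force at the heavy spot peaked near 16 N and eased off smoothly.

**Parking angle:** the gripper's measured position when it let go put the crank within about 0.4° of the mark direction. The last pictures show the crank arm and knob lying across the mark.

**Where the checks disagreed:** I worked out the parked angle from both final views against the mark direction of 207.5°.
- **Scene view:** 203.8° with a crank radius of 75 mm, so about 4° off the mark.
- **Side view:** 216.3°, but with a radius of only 66 mm where it should be 75 mm. I put that down to a poor pixel pick. I handed the job in from the same script, so I did not measure it again.

**Other checks:** the cream mill looked unchanged in a before-and-after comparison of the scene pictures. At hand-in the arm was clear of the mill and almost still, with forces near zero.

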